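Load a test plate into its clamshell holder and scan it face down

ROBOT

A 6-joint arm with a two-finger parallel gripper is mounted at the origin on a cart in front of the work surface, level with it; the furniture and walls round the work are solid. World frame = base frame: x ahead of the robot, y to its left, z up, the work surface at z = 0. Lengths are in m, angles in rad, forces in N, time in s.
With the tool pointing down it reaches from about 0.25 to 0.775 m from the base axis. Payload 4 kg.
Tool frame: the origin (TCP) lies at the very end of the fingers, on their centre line; the grasp point (between the pads) lies 19 mm behind it (bot.grip_depth is the distance from the TCP to the grasp point, in m); z points along the fingers, y is the direction in which the jaws open and shut (so a half turn about z gives the same grasp; the last joint's range is limited). The gripper opens to 85 mm and grips with 20 to 120 N. Pads are 22 mm wide; open, the fingers measure 114 mm over their backs; the gripper's body (76 mm by 85 mm) begins 54 mm behind the grasp point. The pads swing forward as they close: fully open they stand 13 mm farther back than shut.
Start: joints at [-1.313, 0.087, 1.371, -0, 1.684, -0.103], TCP at [0.194, -0.515, 0.231] pointing down, gripper open.
Joint ranges: [-3.1, 3.1], [-0.76, 2.03], [0.27, 2.55], [-1.08, 4.22], [0.17, 2.65], [-2.57, 2.57]. Speed limits (rad/s): [2.79, 2.79, 3.14, 3.14, 3.14, 3.14].

INTERFACE

Orientations are given as a rotation vector (axis times angle).
In Python, from rig import bot gives the robot as it stands.
- The arm moves only by the tool arm_command, never from a script. Its argument "rows" is text: rows parted by semicolons, each of 5 numbers parted by spaces: the closure, from -1 (fully open) to 1 (shut), then the shift along the tool's x, y, z in mm, then the turn about the tool's z in rad. A call has 1 to 12 rows; each row shifts and turns the commanded pose from where the row before left it, along the tool's axes as they then stand; what a row does not reach is not made up. A row lasts 1/8 s, in which the tool goes at most 62.5 mm and 10.7 degrees, less where a joint would pass 70% of its speed; a pose out of reach is approached as far as the arm can. A call with a gripper value outside its range is refused whole. The fingers move at their own pace and stop on an object; "newtons" is the grip in N (left out, the last holds). Time passes only in rows, so rows that do not move let the fingers close. It gives the time, the measured TCP pose, the force and the opening at its end, in the units of the state.
- bot.get_state(): the state, without advancing time (a new reading comes with each control period).
- bot.snapshot(name): name is "scene" or "top" or "wrist"; returns the picture (384x512x3 uint8, red, green, blue); there is no depth.
- bot.get_calibration(name): a dict with "intrinsics" (3x3 intrinsics, pixels), "xyz" and "rotation" of the camera in the world. Camera axes: x right, y down, z forward; pixel columns grow to the right and rows downward; lengths in m; the calibration is good to about 2 mm. A picture is of the moment at which its call begins: read the wrist's pose just before it. get_calibration takes no time and is no camera call; for the wrist camera it gives the pose at the moment of the call.
- bot.hand_in(): hands the job in, once; it reports no verdict.
The state is a dict: "t": time; "joint_positions": joint angles; "joint_velocities": joint speeds; "joint_torque": joint torques, N m; "tcp_pos": TCP position; "tcp_rot": TCP orientation; "wrist_force": force on the tool from outside, world axes, zero at the start; "moment": the same for the moment, N m; "opening": opening from 0.0 (shut) to 1.0 (fully open).
Only numpy, scipy, OpenCV 4.12 (cv2) and the standard library are available. Lean on these libraries where they do the work, as an engineer would, in place of code of your own. Each camera call takes 0.05 s, during which the arm holds its last target. There are 200 camera calls.

TASK

Lay the small single test plate, windows up, into the pocket of the open blue holder and close its clear lid. Pick the holder up by its steel bar, turn it over and lay it down, without letting it drop, lid side down and centred and squared over the glass window of the white reader (bar on the side away from the button). Then let go of it and press the reader's green button all the way; leave the timer, dropper bottle and tape roll where they are, and do not press the button before the holder lies on the glass.

Things in the scene. Friction and masses are not known exactly. Their poses are not given: they have to be found in the camera images.
- plate_center (a point): Small flat grey-white test plate, 67 x 52 x 5 mm, 15 g, five small windows in its upper face; starts lying face up on the worktop. The point is its centre, 2.5 mm above its underside. x: along its 67 mm length, y: across its 52 mm width (pinch it across this width), z: up out of the windowed face.
- holder: Loose blue clamshell holder, 0.2 kg. Origin: centre of the underside of its base, below the pocket's centre. x: from the steel bar towards the lid hinge, z: up out of the pocket. Base 92 (x) x 78 (y) mm and 12 mm high; 24 mm thick with the lid shut.
- holder_pocket (a point): Centre of the pocket floor, 5 mm above the holder's underside; axes as the holder's. Pocket 75 (x) x 60 (y) mm, 7 mm deep; the plate lies in it with its length along x, either way round. In the middle of both y sides the wall has a gap 42 mm long for the fingers, open outward above the floor's level.
- holder_hinge (a point): Middle of the lid's hinge axis, at x = +46, z = 12 mm of the holder, axis along the holder's y, between two round grey knuckles of radius 12 mm (88 mm wide over both). The holder can be tipped up about this end.
- holder_bar (a point): Middle of the round steel carrying bar, 8 mm thick, 56 mm free length along the holder's y, at x = -86, z = 12 mm of the holder, 132 mm from the hinge axis; 36 mm free between bar and base. Pinched across, it turns between the fingers: the lifted holder swings to hang below it. 12 mm above the support with either side down.
- holder_lid (a joint): Angle of the holder's lid: 0 shut, about 1.6 upright, up to 2.2 leaning back over the hinge; it starts open at 1.75 to 2.05. A stiff hinge (0.05 N m friction) holds it at any angle, also shut when the holder is upside down; no catch.
- lid_edge (a point): Middle of the lid's free edge, 92 mm from the hinge axis, half-way through its thickness. Lid: clear pane in a white frame, 92 x 73 mm, 11.5 mm thick; shut, its outer face lies 24 mm above the holder's underside; open, it stands up to 110 mm above the worktop. x: from the free edge to the hinge, z: out of the outer face.
- reader_glass (a point): Centre of the greenish glass window, 100 x 88 mm, flush in the flat top of the fixed white reader, 30 mm above the worktop. x: from the button towards the far end (the top reaches from x = -125 to +115, y = -95 to +95 mm), z: up. With the holder in place its pocket centre is above this point, its hinge axis at x = -46, its bar at x = +86 mm.
- scan_button_top (a point): Centre of the top of the round green push button (24 mm diameter) on the reader, 100 mm from the glass centre. It is pressed straight down, 6 mm travel, about 4 N when fully down, and springs back.
- scan_button (a joint): Travel of the green button in m: 0 up, 0.006 fully pressed.
- timer_center (a point): Bystander: white bench timer, 60 x 66 x 19 mm, lying on the worktop; the point is its centre. It and the plate may start in each other's place.
- dropper_center (a point): Bystander: white dropper bottle with blue cap, 27 mm diameter, 66 mm tall; the point is on its axis, 30 mm up.
- tape_center (a point): Bystander: roll of cream paper tape, 62 mm diameter, 18 mm high, lying flat; the point is its centre.

How it is judged:
By the outcome, as a careful person would: the job done as asked, in the order asked, and still so for the second after the job is handed in, with the robot touching nothing.
It also fails if it takes over 72 s, if anything falls off the work surface, if the arm or the gripper's body presses on something with over 40 N, if the wrist force passes 120 N, or if a joint passes its speed limit or range.

## Working session

There is one attempt and no reset: what is moved stays moved. The work goes in short steps, Python scripts to look and compute and a tool call to move; the robot and the scene stay as the last step left them, time stands still between calls to the robot, and variables do not carry over. Pictures are saved under pics/ and viewed, about 8 in all and at most 12, crops included, and the job is handed in when it is done.

Besides the shell and the picture viewer there is one more tool, called as name(argument=value, ...) on one line, values as JSON. arm_command: Moves the arm, as the interface text tells. Its arguments: {"type":"object","properties":{"rows":{"type":"string"},"newtons":{"type":"number"}},"required":["rows"]}

```bash
mkdir -p pics; ls; python3 - <<'E'
from rig import bot
import cv2,numpy as np
s=bot.get_state();print(s['t'],s['tcp_pos'],s['tcp_rot'],s['opening'])
ims=[]
for n in("scene","top"):
    im=bot.snapshot(n);cv2.imwrite(f'pics/{n}0.png',im[:,:,::-1]);c=bot.get_calibration(n);print(n,np.round(c['intrinsics'],1).tolist(),c['xyz'],np.round(c['rotation'],4).tolist())
    if n=="top": cv2.imwrite('pics/top0big.png',cv2.resize(im[:,:,::-1],(800,600)))
print(bot.grip_depth)
E
```

```text
pics
0.0 [ 0.19404586 -0.51412262  0.23012643] [-3.08841970e+00 -5.63331265e-01  2.75445499e-04] 1.0009666296658912
scene [[444.5, 0.0, 254.2], [0.0, 444.5, 199.5], [0.0, 0.0, 1.0]] [0.14039367 0.7525858  1.09193839] [-0.7629, 2.7004, -0.9888]
top [[398.9, 0.0, 257.5], [0.0, 398.9, 192.2], [0.0, 0.0, 1.0]] [0.48160889 0.00821703 1.20035557] [-2.2054, 2.167, -0.0997]
0.0187
```

View pics/scene0.png

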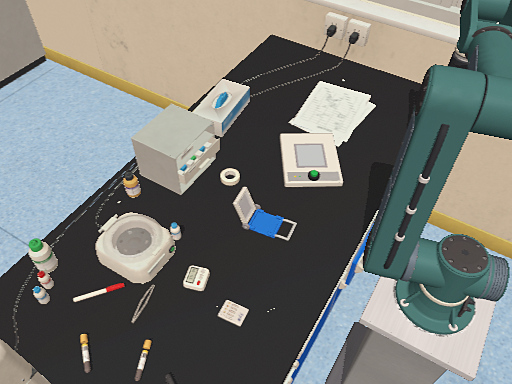

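View pics/top0big.png

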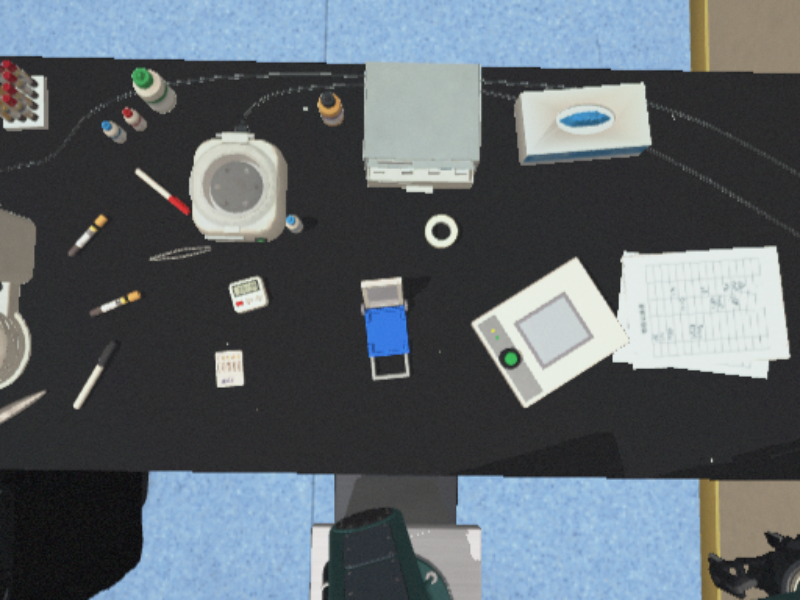

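The views show the plate (top, 800-px scale) at (229,368) with its windows, timer (249,295), blue holder at (387,331) with the lid open toward +x and bar at (391,377), reader glass at (554,330), button at (511,358).

```bash
cat > h.py <<'E'
from rig import bot
import cv2,numpy as np
from scipy.spatial.transform import Rotation as R
def cast(c,uv,z):
    uv=np.atleast_2d(np.array(uv,float)); K=np.array(c['intrinsics']);Rm=R.from_rotvec(c['rotation']).as_matrix() if np.size(c['rotation'])==3 else np.array(c['rotation'])
    d=np.c_[uv,np.ones(len(uv))]@np.linalg.inv(K).T@Rm.T
    o=np.array(c['xyz']); return o+d*((z-o[2])/d[:,2])[:,None]
def blob(mask,near,amin=20):
    n,l,st,ce=cv2.connectedComponentsWithStats(mask.astype(np.uint8))
    ok=[i for i in range(1,n) if st[i,4]>=amin]
    i=min(ok,key=lambda i:np.hypot(*(ce[i]-near)))
    return (l==i).astype(np.uint8)
def rect(m,c,z):
    """min-area rectangle in world xy at height z: centre, sides, angle of long side"""
    p=max(cv2.findContours(m,cv2.RETR_EXTERNAL,cv2.CHAIN_APPROX_NONE)[0],key=cv2.contourArea)[:,0]
    w=cast(c,p,z)[:,:2]
    (ce,sz,a)=cv2.minAreaRect((w*1000).astype(np.float32))
    if sz[0]<sz[1]: sz=sz[::-1];a+=90
    return np.round(ce,1),np.round(sz,1),round((a+90)%180-90,1)
def tool():
    s=bot.get_state(); return s,R.from_rotvec(s['tcp_rot']).as_matrix()
E
python3 - <<'E'
from h import *
im=cv2.imread('pics/top0.png');c=bot.get_calibration('top')
hsv=cv2.cvtColor(im,cv2.COLOR_BGR2HSV);H,S,V=cv2.split(hsv)
k=.64
def rep(n,m,near,z): 
    b=blob(m,np.array(near)*k); print(n,rect(b,c,z),b.sum())
white=V>120
rep('plate',white,(229,368),.005)
rep('timer',white,(249,295),.019)
rep('tape',white,(441,231),.018)
rep('base',(H>100)&(H<125)&(S>150)&(V>80),(387,331),.012)
rep('reader',(V>120),(550,330),.03)
rep('green',(H>45)&(H<80)&(S>150)&(V>60),(511,358),.035)
rep('bar+',(V>90)&(S<100),(391,377),.012)
for u in [(375,378),(408,375),(391,377),(554,330)]: print(u,cast(c,np.array(u)*k,.012)[0])
v=im[int(290*k):int(370*k),int(510*k):int(600*k)]
print(v[::5,::5].tolist()[4:9])
E
```

```text
plate (array([442.3, 322.8]), array([68. , 50.3]), 2.3) 402
timer (array([583.1, 289.1]), array([65.1, 61.3]), -72.3) 435
tape (array([712.1, -75.8]), array([63.9, 60.1]), 0.8) 265
base (array([517.7,  25.4]), array([91.7, 78.6]), 6.8) 805
reader (array([ 469.2, -208.3]), array([20.6, 20.4]), -89.0) 50
green (array([ 469.3, -207.3]), array([20.5, 20.4]), -89.8) 52
bar+ (array([450.5,  17.8]), array([71.4, 44.6]), -83.9) 137
(375, 378) [0.42812606 0.04465108 0.012     ]
(408, 375) [ 0.43480301 -0.01772362  0.012     ]
(391, 377) [0.43050665 0.0144089  0.012     ]
(554, 330) [ 0.52487169 -0.29536273  0.012     ]
[[[229, 238, 233], [177, 180, 180], [194, 194, 191], [211, 209, 202], [210, 208, 201], [213, 212, 204], [212, 211, 203], [211, 210, 203], [209, 209, 201], [164, 162, 167], [227, 238, 232], [228, 238, 234]], [[230, 239, 234], [164, 161, 164], [213, 212, 203], [211, 208, 202], [213, 212, 204], [212, 212, 205], [212, 211, 202], [212, 210, 203], [214, 213, 206], [210, 211, 203], [175, 175, 179], [227, 237, 232]], [[223, 234, 228], [228, 238, 233], [160, 158, 159], [213, 213, 205], [213, 212, 204], [211, 210, 202], [210, 208, 200], [212, 211, 204], [212, 210, 202], [211, 210, 203], [179, 178, 176], [226, 238, 233]], [[167, 172, 170], [229, 239, 233], [221, 231, 226], [212, 210, 204], [210, 208, 203], [211, 210, 202], [212, 210, 204], [209, 210, 201], [210, 210, 201], [159, 157, 164], [227, 238, 233], [227, 238, 233]], [[62, 112, 51], [74, 72, 73], [229, 238, 233], [163, 159, 164], [213, 213, 204], [211, 209, 201], [214, 213, 206], [181, 178, 179], [210, 220, 215], [228, 238, 233], [227, 237, 232], [227, 238, 233]]]
```

```bash
cat >> h.py <<'E'
def plan(x,y,z,ydeg):
    """mm target of TCP, wanted direction of tool y (deg, mod 180) -> turn, then shift in turned tool axes"""
    s,M=tool(); cur=np.degrees(np.arctan2(M[1,1],M[0,1])); d=(ydeg-cur+90)%180-90
    turn=-np.radians(d); M2=M@R.from_rotvec([0,0,turn]).as_matrix()
    dl=np.array([x,y,z])-np.array(s['tcp_pos'])*1000
    print('t',round(s['t'],2),'tcp',np.round(np.array(s['tcp_pos'])*1000,1),'ydir',round(cur,1),'F',np.round(s['wrist_force'],1),'open',round(s['opening'],2),'j6',round(s['joint_positions'][5],2),'tilt',np.round(M[2,2],4))
    print('turn',round(turn,3),'shift',np.round(M2.T@dl,1))
E
python3 - <<'E'
from h import *
im=cv2.imread('pics/top0.png').astype(int);c=bot.get_calibration('top')
m=(im[:,:,0]-im[:,:,2]>3)&(im[:,:,0]>190)
b=blob(m,(354,211),200);print('glass',rect(b,c,.03),b.sum())
m=im.min(2)>150
b=blob(m,(395,202),200);print(rect(blob(cv2.morphologyEx((im.min(2)>100).astype(np.uint8),cv2.MORPH_OPEN,np.ones((9,9))),(354,211),200),c,.03))
plan(442,323,200,92.3)
E
```

```text
glass (array([ 525. , -289.3]), array([99.9, 87.8]), -57.3) 1009
(array([ 545. , -436.4]), array([590.9, 262.7]), -83.0)
t 0.1 tcp [ 194.  -514.1  230.2] ydir -69.3 F [-0.3  1.  -1. ] open 1.0 j6 -0.1 tilt -1.0
turn 0.321 shift [ 281.4 -826.4   31.8]
```

arm_command(rows="-1 0 0 0 0.16;-1 0 0 0 0.161;-1 16.5 -48.5 0 0;-1 16.5 -48.5 0 0;-1 16.5 -48.5 0 0;-1 16.5 -48.5 0 0;-1 16.5 -48.5 0 0;-1 16.5 -48.5 0 0;-1 16.5 -48.5 0 0;-1 16.5 -48.5 0 0;-1 16.5 -48.5 0 0;-1 16.5 -48.5 0 0", newtons=30)

```text
t: 1.6
tcp_pos: [0.3396, -0.0218, 0.231]
tcp_rot: [3.141, 0.062, 0.0]
wrist_force: [1.2, -0.3, 0.2]
opening: 1.0
```

arm_command(rows="-1 16.5 -48.5 0 0;-1 16.5 -48.5 0 0;-1 16.5 -48.5 5 0;-1 16.5 -48.5 5 0;-1 16.5 -48.5 6 0;-1 16.5 -48.5 8 0;-1 16.5 -48.5 8 0;-1 0 0 0 0;-1 0 0 0 0")

```text
t: 2.72
tcp_pos: [0.4413, 0.3199, 0.1987]
tcp_rot: [3.139, 0.063, -0.002]
wrist_force: [0.4, 0.3, 0.4]
opening: 1.0
```

```bash
python3 - <<'E'
from h import *
c=bot.get_calibration('wrist');im=bot.snapshot('wrist')[:,:,::-1].copy();cv2.imwrite('pics/w1.png',im)
print(c['xyz'],np.round(c['rotation'],3).tolist())
g=cv2.cvtColor(im,cv2.COLOR_BGR2GRAY)
K=np.array(c['intrinsics']);Rm=R.from_rotvec(c['rotation']).as_matrix()
p=Rm.T@(np.array([.442,.323,.005])-c['xyz']);p=K@p/p[2];print('pix',p[:2])
b=blob(cv2.morphologyEx((g>110).astype(np.uint8),cv2.MORPH_CLOSE,np.ones((7,7))),p[:2],300);print(rect(b,c,.005))
plan(442,323,200,92.3)
E
```

```text
[0.51042741 0.32261003 0.34080967] [2.111, -2.028, -0.28]
pix [250.15738685 170.45105088]
(array([441.8, 323. ]), array([68.1, 52.7]), 5.7)
t 2.77 tcp [441.4 319.6 199.3] ydir -87.8 F [ 0.  -0.4  0.5] open 1.0 j6 2.05 tilt -1.0
turn -0.001 shift [ 0.7 -3.4 -0.7]
```

View pics/w1.png

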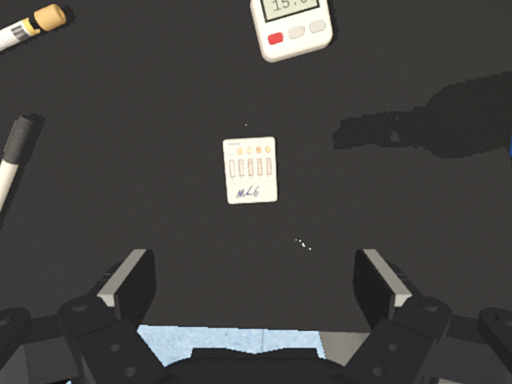

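arm_command(rows="-0.45 0.7 -3.4 0 -0.05;-0.45 0 0 40 0;-0.45 0 0 40 0;-0.45 0 0 40 0;-0.45 0 0 40 0;-0.45 0 0 19 0;-0.45 0 0 6 0;-0.45 0 0 5 0;-0.45 0 0 0 0;-0.45 0 0 0 0")

```text
t: 4.03
tcp_pos: [0.4429, 0.3242, 0.0104]
tcp_rot: [-3.138, -0.141, -0.003]
wrist_force: [0.8, -0.2, -0.1]
opening: 0.723
```

```bash
python3 - <<'E'
from h import *
im=bot.snapshot('wrist')[:,:,::-1].copy();cv2.imwrite('pics/w2.png',im)
plan(442,323,0,95)
E
```

```text
t 4.08 tcp [442.8 324.1  10.3] ydir -84.9 F [-0.  -0.3  0.2] open 0.72 j6 2.01 tilt -1.0
turn 0.002 shift [-0.9  1.1 10.3]
```

View pics/w2.png

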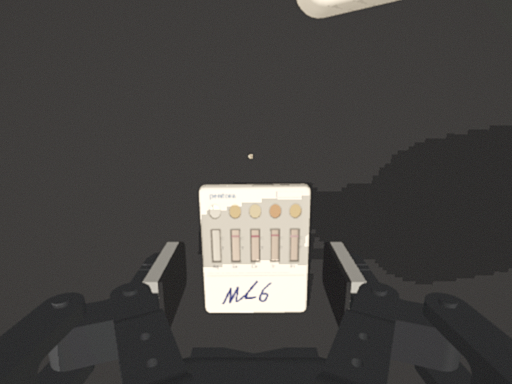

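The plate sits square between the pads (x 200–310, pads at 185 and 325). I'll lower until contact, checking force.

arm_command(rows="-0.45 0 0 4 0;-0.45 0 0 3 0;-0.45 0 0 1.5 0;-0.45 0 0 0 0;-0.45 0 0 0 0")

```text
t: 4.7
tcp_pos: [0.4422, 0.3238, 0.0008]
tcp_rot: [3.138, 0.141, 0.0]
wrist_force: [-0.4, -0.3, -1.3]
opening: 0.722
```

arm_command(rows="-0.2 0 0 0 0;0 0 0 0 0;0.2 0 0 0 0;0.2 0 0 0 0;0.2 0 0 0 0;0.2 0 0 0 0", newtons=25)

```text
t: 5.45
tcp_pos: [0.4424, 0.3239, 0.0013]
tcp_rot: [-3.138, -0.141, -0.001]
wrist_force: [-1.3, -2.0, 6.1]
opening: 0.58
```

arm_command(rows="0.3 0 0 -1 0;0.3 0 0 -10 0;0.3 0 0 -30 0;0.3 0 0 -30 0;0.3 0 0 -40 0;0.3 0 0 -30 0;0.3 0 0 0 0")

```text
t: 6.32
tcp_pos: [0.4439, 0.3248, 0.1454]
tcp_rot: [-3.135, -0.141, -0.01]
wrist_force: [-0.6, 0.8, -0.5]
opening: 0.584
```

```bash
python3 - <<'E'
from h import *
c=bot.get_calibration('wrist');im=bot.snapshot('wrist')[:,:,::-1].copy();cv2.imwrite('pics/w3.png',im)
print(c['xyz'],c['rotation'])
g=cv2.cvtColor(im,cv2.COLOR_BGR2GRAY)
K=np.array(c['intrinsics']);Rm=R.from_rotvec(c['rotation']).as_matrix()
s,M=tool()
m=(g>110)
b=blob(cv2.morphologyEx(m.astype(np.uint8),cv2.MORPH_CLOSE,np.ones((5,5))),(255,240),500)
x,y,w,h=cv2.boundingRect(b);print('bbox',x,y,w,h)
for zz in (0,.005,.01): print(rect(b,c,s['tcp_pos'][2]+zz))
plan(518,25,140,96.8)
E
```

```text
[0.51179495 0.33025254 0.28806274] [ 2.16493736 -1.97727826 -0.26977008]
bbox 195 187 118 136
(array([441. , 324.2]), array([70.2, 53.6]), 5.6)
(array([443.5, 324.4]), array([67.7, 51.8]), 5.6)
(array([445.9, 324.6]), array([65.3, 49.9]), 5.6)
t 6.38 tcp [442.8 324.2 142.9] ydir -84.9 F [ 0.1  0.  -1.1] open 0.58 j6 2.01 tilt -1.0
turn -0.029 shift [ 39.3 306.    2.7]
```

View pics/w3.png

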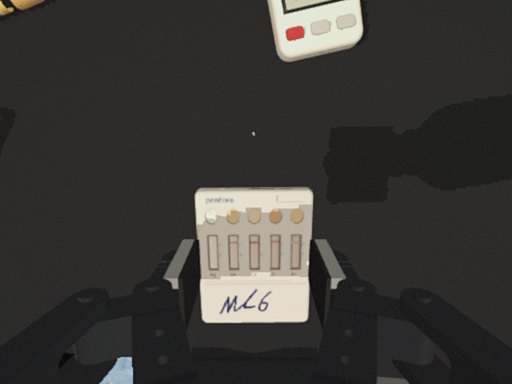

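arm_command(rows="0.3 0 0 0 -0.029;0.3 -3 30 0 0;0.3 -3 46 -5 0;0.3 -3 46 -5 0;0.3 -3 46 0 0;0.3 -3 46 0 0;0.3 -3 46 0 0;0.3 -2.7 46 0 0;0.3 0 0 0 0;0.3 0 0 0 0")

```text
t: 7.62
tcp_pos: [0.4572, 0.0178, 0.1505]
tcp_rot: [-3.135, -0.186, 0.004]
wrist_force: [-0.1, 0.4, -0.2]
opening: 0.582
```

```bash
python3 - <<'E'
from h import *
s,M=tool()
c=bot.get_calibration('wrist');im=bot.snapshot('wrist')[:,:,::-1].copy();cv2.imwrite('pics/w4.png',im)
print(c['xyz'],s['opening'])
H,S,V=cv2.split(cv2.cvtColor(im,cv2.COLOR_BGR2HSV))
b=blob((H>100)&(H<125)&(S>140)&(V>60),(256,150),800)
print('base',rect(b,c,.012),b.sum(),cv2.boundingRect(b))
plan(518,25,100,96.8)
E
```

```text
[0.52611383 0.02564731 0.29249268] 0.5815568027487673
base (array([517.1,  25.2]), array([90.9, 78.2]), 6.8) 10833 (204, 52, 99, 116)
t 7.67 tcp [457.3  18.3 150.7] ydir -83.1 F [ 0.3 -0.   0.2] open 0.58 j6 1.37 tilt -1.0
turn 0.001 shift [61.1  0.6 50.6]
```

View pics/w4.png

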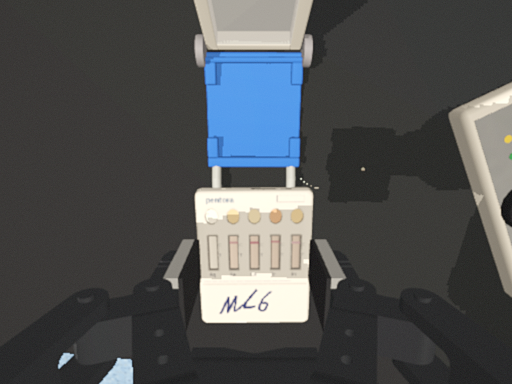

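arm_command(rows="0.3 30 0.5 0 0;0.3 30.2 0 0 0;0.3 0 0 30 0;0.3 0 0 30 0;0.3 0 0 30 0;0.3 0 0 20 0;0.3 0 0 10 0;0.3 0 0 6 0;0.3 0 0 6 0;0.3 0 0 5 0;0.3 0 0 3 0;0.3 0 0 0 0")

```text
t: 9.18
tcp_pos: [0.5177, 0.0241, 0.0117]
tcp_rot: [3.136, 0.186, -0.0]
wrist_force: [0.1, 0.9, -1.0]
opening: 0.578
```

```bash
python3 - <<'E'
from h import *
plan(517,25,7,96.8)
c=bot.get_calibration('wrist');im=bot.snapshot('wrist')[:,:,::-1].copy();cv2.imwrite('pics/w5.png',im)
E
```

```text
t 9.18 tcp [517.7  24.1  11.7] ydir -83.2 F [ 0.1  0.9 -1. ] open 0.58 j6 1.39 tilt -1.0
turn -0.0 shift [-0.6 -1.   4.7]
```

View pics/w5.png

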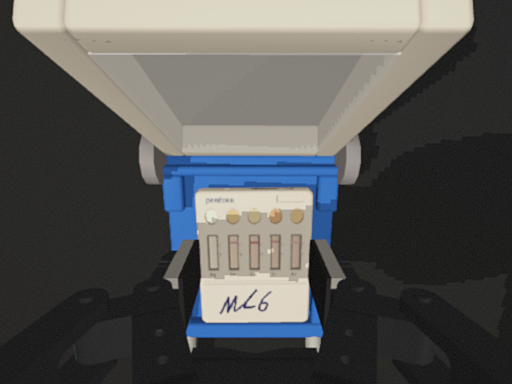

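The plate is over the pocket, centred laterally (255 vs base centre 253). I'll lower, release and rise above the lid.

arm_command(rows="0.3 -0.6 -0.5 2.5 0;0.3 0 0 2.2 0;0.3 0 0 0.5 0;0.3 0 0 0 0;0 0 0 0 0;-0.35 0 0 0 0;-0.35 0 0 0 0;-0.35 0 0 0 0;-0.35 0 0 -5 0;-0.35 0 0 -20 0;-0.35 0 0 -40 0;-0.35 0 0 -40 0")

```text
t: 10.72
tcp_pos: [0.5168, 0.0246, 0.1128]
tcp_rot: [3.136, 0.187, -0.001]
wrist_force: [-0.1, 0.0, -0.1]
opening: 0.672
```

arm_command(rows="0.3 0 0 -30 0;1 -40 0 -10 0;1 0 0 0 0;1 0 0 0 0")

```text
t: 11.22
tcp_pos: [0.4777, 0.0199, 0.1517]
tcp_rot: [3.136, 0.186, 0.001]
wrist_force: [-0.4, -0.5, -0.6]
opening: 0.001
```

```bash
python3 - <<'E'
from h import *
plan(517.5,25.3,150,96.8)
c=bot.get_calibration('wrist');im=bot.snapshot('wrist')[:,:,::-1].copy()
t=bot.snapshot('scene')[:,:,::-1][130:280,170:370]
w=im
o=np.zeros((600,800,3),np.uint8);o[:300,:400]=cv2.resize(w,(400,300));o[300:,:]=cv2.resize(t,(800,600))[100:400] 
cv2.imwrite('pics/w6.png',o);cv2.imwrite('pics/w6full.png',im)
g=cv2.cvtColor(im,cv2.COLOR_BGR2HSV);H,S,V=cv2.split(g)
b=blob((H>100)&(H<125)&(S>140)&(V>60),(256,150),800);print('base',rect(b,c,.012),b.sum(),cv2.boundingRect(b))
x,y,ww,hh=cv2.boundingRect(b)
m=np.zeros_like(V);m[y:y+hh,x:x+ww]=((S<100)&(V>110))[y:y+hh,x:x+ww]
b2=blob(m,(x+ww/2,y+hh/2),500);print('plate',rect(cv2.morphologyEx(b2,cv2.MORPH_CLOSE,np.ones((5,5))),c,.010),cv2.boundingRect(b2))
E
```

```text
t 11.22 tcp [477.7  19.9 151.7] ydir -83.2 F [-0.4 -0.5 -0.6] open 0.0 j6 1.37 tilt -1.0
turn 0.0 shift [40.2 -0.7  1.7]
base (array([517.5,  25.3]), array([91. , 78.2]), 6.8) 5022 (205, 80, 96, 111)
plate (array([516.4,  24. ]), array([67.1, 52.6]), 8.1) (222, 97, 64, 82)
```

View pics/w6.png

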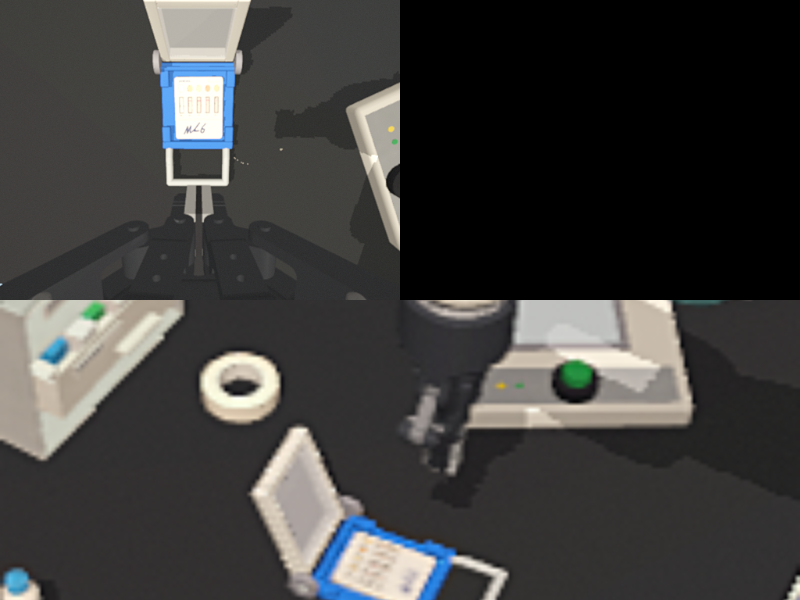

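Plate is in the pocket (centre within 1.5 mm of the pocket centre, windows up). Now over the lid, behind it, and close it along its arc.

arm_command(rows="1 40 -0.7 0 0;1 40 0 0 0;1 40 0 0 0;1 40 0 0 0;1 0 0 0 0;1 0 0 35 0;1 0 0 32 0;1 -10 0 0 0;1 -13 0 0 0;1 -14 0 -1 0;1 -14 0 -1 0;1 -10 0 0 0")

```text
t: 12.82
tcp_pos: [0.575, 0.0321, 0.0878]
tcp_rot: [3.136, 0.186, 0.003]
wrist_force: [0.5, -0.1, 0.4]
opening: 0.0
```

arm_command(rows="1 -10.4 0 -0.5 0;1 -11 0 3 0;1 -11 0 3 0;1 -10 0 5.5 0;1 -9.3 0 6.5 0;1 -8 0 8 0;1 -6.7 0 9.3 0;1 -3.6 0 7 0;1 -3 0 6.5 0;1 -2 0 7 0;1 -2 0 5 0;1 0 0 0 0")

```text
t: 14.32
tcp_pos: [0.4987, 0.0232, 0.0257]
tcp_rot: [-3.136, -0.187, 0.002]
wrist_force: [0.2, -0.2, -0.1]
opening: 0.002
```

```bash
python3 - <<'E'
from h import *
plan(517.5-18,25.3-2,24,96.8)
E
```

```text
t 14.32 tcp [498.7  23.2  25.7] ydir -83.2 F [ 0.2 -0.2 -0.1] open 0.0 j6 1.38 tilt -1.0
turn 0.0 shift [ 0.8 -0.   1.7]
```

arm_command(rows="1 -8 0 0 0;1 0 0 1.5 0;1 0 0 1 0;1 0 0 1 0;1 0 0 0 0")

```text
t: 14.95
tcp_pos: [0.4913, 0.0222, 0.0228]
tcp_rot: [3.136, 0.187, 0.0]
wrist_force: [-0.2, -0.2, -0.1]
opening: 0.002
```

arm_command(rows="1 0 0 1 0;1 0 0 1 0;1 0 0 0 0")

```text
t: 15.32
tcp_pos: [0.4912, 0.0222, 0.0207]
tcp_rot: [3.136, 0.187, -0.0]
wrist_force: [0.0, 0.3, 0.1]
opening: 0.001
```

```bash
python3 - <<'E'
from h import *
plan(517.5-18,25.3-2,24,96.8)
cv2.imwrite('pics/w7.png',cv2.resize(bot.snapshot('scene')[130:280,170:370,::-1],(800,600)))
E
```

```text
t 15.32 tcp [491.2  22.2  20.7] ydir -83.2 F [0.  0.3 0.1] open 0.0 j6 1.38 tilt -1.0
turn 0.0 shift [ 8.4 -0.1 -3.3]
```

View pics/w7.png

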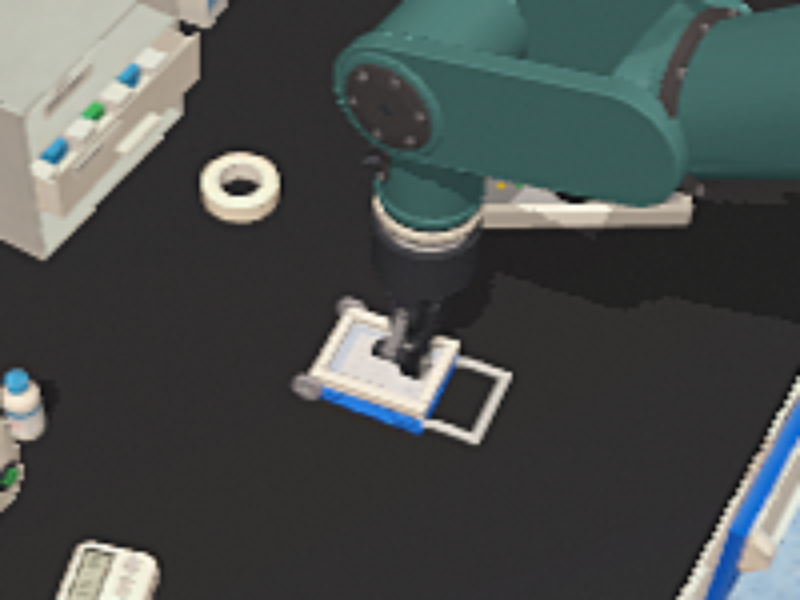

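The lid is down, with the fingers above the recessed pane (405,360). I'll press the frame at the free edge to make sure it is shut.

arm_command(rows="1 0 0 -12 0;1 -15 0 0 0;1 0 0 5 0;1 0 0 3 0;1 0 0 2 0;1 0 0 1 0;1 0 0 0 0")

```text
t: 16.25
tcp_pos: [0.4758, 0.0204, 0.0235]
tcp_rot: [3.136, 0.187, -0.003]
wrist_force: [-7.7, 0.3, 13.4]
opening: -0.0
```

arm_command(rows="1 0 0 1 0;1 0 0 0 0")

```text
t: 16.5
tcp_pos: [0.4757, 0.0203, 0.0233]
tcp_rot: [3.136, 0.187, -0.003]
wrist_force: [-8.8, -0.8, 16.8]
opening: 0.004
```

arm_command(rows="1 0 0 -10 0;0.3 -22 0 -40 0;0.3 -22 0 -40 -0.1745;0.3 0 0 0 -0.1745;0.3 0 0 0 -0.1745;0.3 0 0 0 -0.1745;0.3 0 0 0 -0.1745;0.3 0 0 0 -0.1745;0.3 0 0 0 -0.1745;0.3 0 0 0 -0.1745;0.3 0 0 0 -0.175;0.3 0 0 0 0")

```text
t: 18.0
tcp_pos: [0.4326, 0.0152, 0.1105]
tcp_rot: [-2.088, -2.347, 0.0]
wrist_force: [-0.1, 0.2, -0.4]
opening: 0.35
```

```bash
python3 - <<'E'
from h import *
plan(432.1,15.1,4,6.8)
c=bot.get_calibration('wrist');im=bot.snapshot('wrist')[:,:,::-1].copy();cv2.imwrite('pics/w8.png',im)
K=np.array(c['intrinsics']);Rm=R.from_rotvec(c['rotation']).as_matrix()
def px(p):
    q=Rm.T@(np.array(p)/1000-c['xyz']);q=K@q/q[2];return np.round(q[:2])
print(c['xyz'])
for p in [(432.1,15.1,12),(428.8,43,12),(435.4,-13,12),(517,25,12)]: print(p,px(p))
g=cv2.cvtColor(im,cv2.COLOR_BGR2GRAY)
# bar samples: scan across bar at several points along it
d=np.array([np.cos(np.radians(6.8)),np.sin(np.radians(6.8))]);n=np.array([-d[1],d[0]])
for v in (-20,-10,0,10,20,25):
    row=[]
    for u in range(-102,-66,2):
        q=np.array([517.5,25.3])+u*d+v*n; a=px((*q,12)).astype(int)
        row.append(int(g[a[1],a[0]]) if 0<=a[0]<512 and 0<=a[1]<384 else -1)
    print(v,row)
E
```

```text
t 18.0 tcp [432.6  15.2 110.5] ydir 6.7 F [-0.1  0.2 -0.4] open 0.35 j6 -0.21 tilt -1.0
turn -0.002 shift [-1.000e-01 -5.000e-01  1.065e+02]
[0.42458441 0.08355018 0.25272052]
(432.1, 15.1, 12) [253. 196.]
(428.8, 43, 12) [253. 159.]
(435.4, -13, 12) [253. 232.]
(517, 25, 12) [367. 197.]
-20 [44, 46, 46, 46, 46, 183, 197, 193, 174, 43, 46, 42, 46, 46, 47, 43, 44, 46]
-10 [45, 47, 45, 44, 54, 183, 198, 192, 175, 34, 44, 47, 46, 49, 47, 45, 47, 47]
0 [44, 47, 47, 45, 51, 169, 198, 192, 174, 34, 46, 45, 46, 41, 44, 41, 45, 46]
10 [49, 47, 46, 45, 48, 173, 197, 192, 174, 32, 44, 46, 42, 43, 48, 44, 44, 44]
20 [44, 48, 46, 43, 41, 176, 198, 191, 174, 36, 44, 45, 44, 46, 44, 47, 41, 48]
25 [46, 40, 45, 43, 38, 174, 197, 190, 173, 31, 28, 33, 36, 33, 31, 31, 31, 32]
```

View pics/w8.png

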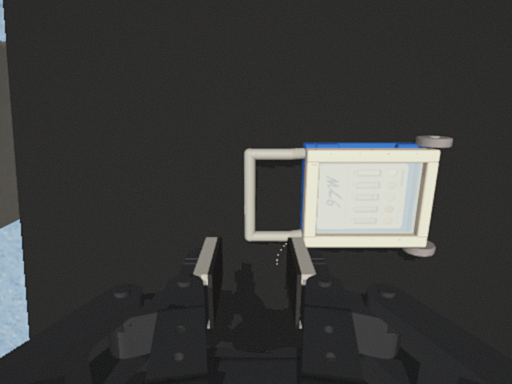

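The lid is shut with the plate under it; the bar (column 250, rows 160–232) sits about 3 mm nearer than assumed. I'll correct by −3.3 mm and grasp.

arm_command(rows="0.3 0 -3.3 0 0;0.3 0 0 35 0;0.3 0 0 35 0;0.3 0 0 25 0;0.3 0 0 8 0;0.3 0 0 4.5 0;0.3 0 0 0 0;0.7 0 0 0 0;1 0 0 0 0;1 0 0 0 0;1 0 0 0 0;1 0 0 0 0", newtons=25)

```text
t: 19.55
tcp_pos: [0.4299, 0.0147, 0.0037]
tcp_rot: [2.085, 2.349, 0.001]
wrist_force: [-0.1, 0.0, 3.3]
opening: 0.083
```

arm_command(rows="1 0 2 -23 0;1 0 6 -22.4 0;1 0 9.7 -21 0;1 0 13.2 -19 0;1 0 16.3 -16.5 0;1 0 18.8 -13.4 0;1 0 20.9 -10 0;1 0 22.2 -6.5 0;1 0 22.9 -3 0;1 0 0 -10 0;1 0 0 -15 0;1 0 0 0 0")

```text
t: 21.05
tcp_pos: [0.5608, 0.0304, 0.1652]
tcp_rot: [2.084, 2.347, 0.003]
wrist_force: [0.4, -0.6, -1.7]
opening: 0.074
```

arm_command(rows="1 0 0 -30 0;1 0 0 -20 0;1 0 0 0 0;1 0 0 0 0")

```text
t: 21.55
tcp_pos: [0.5596, 0.0305, 0.2121]
tcp_rot: [-2.085, -2.349, 0.002]
wrist_force: [0.1, -0.0, -2.9]
opening: 0.079
```

```bash
python3 - <<'E'
from h import *
cv2.imwrite('pics/s9.png',cv2.resize(bot.snapshot('scene')[100:280,170:410,::-1],(800,600)))
# hinge target at reader x=-46 ; bar directly above it
a=np.radians(-57.3);d=np.array([np.cos(a),np.sin(a)])
g=np.array([525,-289.3]);hp=g-46*d;print('hinge',hp,'bar',g+86*d)
plan(*hp,260,-57.3)
E
```

```text
hinge [ 500.14894526 -250.59050403] bar [ 571.46066756 -361.66992725]
t 21.6 tcp [559.5  30.5 211.6] ydir 6.8 F [-0.3 -0.3 -2.7] open 0.07 j6 -0.17 tilt -1.0
turn 1.119 shift [-201.9  204.4  -48.3]
```

View pics/s9.png

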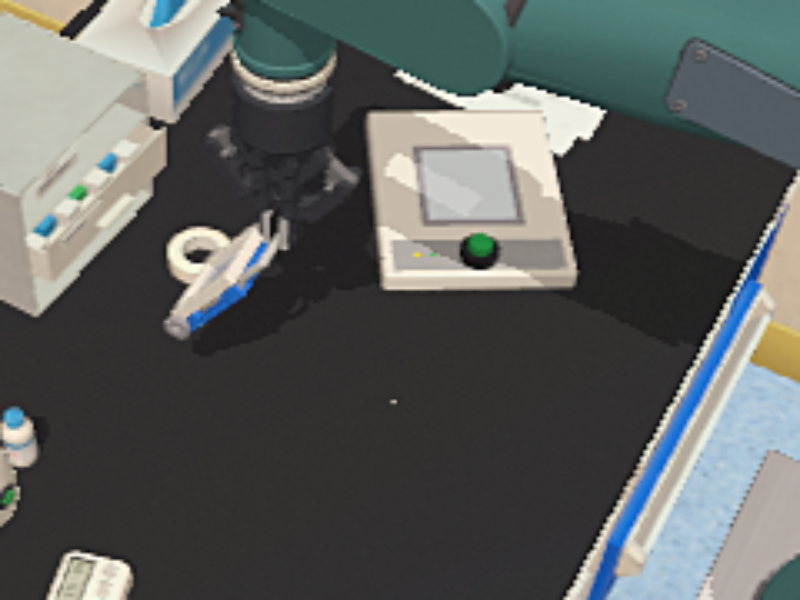

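The bar is held, but the holder is leaning (knuckle at picture (178,328), bar at (270,235)) rather than hanging straight. I'll compute its angle.

```bash
cat >> h.py <<'E'
def angle(uv,yaw,cam='scene'):
    c=bot.get_calibration(cam); s,M=tool(); b=np.array(s['tcp_pos'])+[0,0,.009]
    a=np.radians(yaw); n=np.array([-np.sin(a),np.cos(a),0])
    for off in (0,.044):   # knuckle seen on the +n side face
        p0=cast(c,uv,0)[0]; o=np.array(c['xyz']); d=p0-o
        p=o+d*(n@(b+n*off-o))/(n@d); r=p-b; u=r@[np.cos(a),np.sin(a),0]
        print('off',off,'hinge rel bar',np.round([u*1000,r[2]*1000],1),'len',round(1000*np.hypot(u,r[2]),1),'phi',round(np.degrees(np.arctan2(-r[2],u)),1))
E
python3 - <<'E'
from h import *
angle((178*.3+170,328*.3+100),6.8)
E
```

```text
off 0 hinge rel bar [  98.2 -170.8] len 197.0 phi 60.1
off 0.044 hinge rel bar [  73.6 -111. ] len 133.2 phi 56.5
```

arm_command(rows="1 0 0 0 0.16;1 0 0 0 0.16;1 0 0 0 0.16;1 0 0 0 0.16;1 0 0 0 0.16;1 0 0 0 0.16;1 0 0 0 0.159;1 -25 16 0 0;1 -25 16 0 0;1 -25 16 0 0;1 -25 16 0 0;1 -25 16 0 0", newtons=20)

```text
t: 23.1
tcp_pos: [0.4973, -0.1049, 0.2115]
tcp_rot: [-3.013, -0.884, 0.003]
wrist_force: [-0.7, -0.3, -1.5]
opening: 0.078
```

arm_command(rows="1 -25 17 0 0;1 -25 17 0 0;1 -17 12 0 0;1 -9.9 5.4 0 0;1 0 0 0 0;1 0 0 0 0")

```text
t: 23.85
tcp_pos: [0.4617, -0.1884, 0.2128]
tcp_rot: [-3.013, -0.885, -0.0]
wrist_force: [1.1, 0.3, -2.6]
opening: 0.077
```

```bash
python3 - <<'E'
from h import *
plan(460.7,-189.2,200,-57.3)
sc=bot.snapshot('scene')[:,:,::-1].copy();tp=bot.snapshot('top')[:,:,::-1].copy()
cv2.imwrite('pics/s10.png',sc);cv2.imwrite('pics/t10.png',tp)
for n,im in (('scene',sc),('top',tp)):
    c=bot.get_calibration(n);H,S,V=cv2.split(cv2.cvtColor(im,cv2.COLOR_BGR2HSV))
    s,M=tool();b=np.array(s['tcp_pos'])
    Rm=R.from_rotvec(c['rotation']).as_matrix();K=np.array(c['intrinsics'])
    q=K@(Rm.T@(b-c['xyz']));q=q[:2]/q[2]
    m=((H>105)&(H<122)&(S>150)&(V>60)).astype(np.uint8);mm=np.zeros_like(m);x,y=q.astype(int);mm[max(0,y-70):y+70,max(0,x-70):x+70]=m[max(0,y-70):y+70,max(0,x-70):x+70]
    print(n,'tcp px',q,'blue',mm.sum(),cv2.boundingRect(mm))
E
```

```text
t 23.85 tcp [ 461.7 -188.4  212.8] ydir -57.3 F [ 1.1  0.3 -2.6] open 0.08 j6 0.5 tilt -1.0
turn 0.001 shift [-1.2  0.1 12.8]
scene tcp px [320.89285606 138.47314622] blue 247 (302, 141, 88, 67)
top tcp px [332.16067338 233.40723135] blue 31 (327, 208, 12, 16)
```

```bash
cat >> h.py <<'E'
def lean(im,yaw,name='scene',r=60):
    c=bot.get_calibration(name);s,M=tool();b=np.array(s['tcp_pos'])+[0,0,.009]
    H,S,V=cv2.split(cv2.cvtColor(im,cv2.COLOR_BGR2HSV));o=np.array(c['xyz'])
    Rm=R.from_rotvec(c['rotation']).as_matrix();K=np.array(c['intrinsics'])
    q=K@(Rm.T@(b-o));q=q[:2]/q[2]
    m=blob((H>103)&(H<124)&(S>110)&(V>40),q+[0,15],60)
    ys,xs=np.nonzero(m);print('n',m.sum(),'bbox',cv2.boundingRect(m),'bar px',q.round())
    a=np.radians(yaw);n=np.array([-np.sin(a),np.cos(a),0]);e=np.array([np.cos(a),np.sin(a),0])
    d=cast(c,np.c_[xs,ys],0)-o
    p=o+d*((n@(b-o))/(d@n))[:,None]-b
    u=p@e*1000;z=p[:,2]*1000
    for zz in np.linspace(z.min(),z.max(),7)[1:-1]:
        k=abs(z-zz)<4; print('z',round(zz,1),'u',np.round([u[k].min(),u[k].mean(),u[k].max()],1) if k.any() else '')
    print('z range',z.min().round(1),z.max().round(1))
    return m
E
python3 - <<'E'
from h import *
lean(cv2.imread('pics/s10.png'),-57.3)
E
```

```text
n 217 bbox (302, 141, 29, 9) bar px [321. 136.]
z -241.0 u [213.5 217.4 221.4]
z -178.4 u [142.7 146.4 150.1]
z -115.8 u [65.4 84.9 93.7]
z -53.2 u [ 0.1 15.4 25.8]
z 9.4 u [-55.5 -45.5 -29.8]
z range -303.6 71.9
```

```bash
python3 - <<'E'
from h import *
c=bot.get_calibration('scene');s,M=tool();b=np.array(s['tcp_pos'])+[0,0,.009]
Rm=R.from_rotvec(c['rotation']).as_matrix();K=np.array(c['intrinsics']);a=np.radians(-57.3);e=np.array([np.cos(a),np.sin(a),0]);k=np.array([0,0,1])
for ph in range(30,131,10):
    f=np.radians(ph);x=np.cos(f)*e-np.sin(f)*k; z=np.sin(f)*e+np.cos(f)*k
    r=[]
    for l in (.04,.132):
        q=K@(Rm.T@(b+l*x-.012*z-c['xyz']));r+=[(q[:2]/q[2]).round(1).tolist()]
    print(ph,r)
im=cv2.imread('pics/s10.png');cv2.imwrite('pics/s10c.png',cv2.resize(im[90:210,250:410],(800,600)))
E
```

```text
30 [[318.8, 137.3], [313.9, 131.2]]
40 [[318.8, 139.7], [313.8, 138.5]]
50 [[318.9, 142.0], [313.8, 145.7]]
60 [[319.1, 144.2], [314.1, 152.7]]
70 [[319.3, 146.1], [314.6, 159.2]]
80 [[319.6, 147.7], [315.2, 165.2]]
90 [[320.0, 149.0], [316.1, 170.5]]
100 [[320.4, 150.0], [317.1, 175.0]]
110 [[320.8, 150.5], [318.3, 178.4]]
120 [[321.3, 150.6], [319.6, 180.7]]
130 [[321.7, 150.2], [321.0, 181.7]]
```

Holder angle confirmed ≈56°. Lowering the hinge end onto the reader.

arm_command(rows="1 0 0 20 0;1 0 0 20 0;1 0 0 14 0;1 0 0 6 0;1 0 0 4 0;1 0 0 2 0;1 0 0 2 0;1 0 0 0 0")

```text
t: 24.95
tcp_pos: [0.4617, -0.1893, 0.1454]
tcp_rot: [3.014, 0.884, 0.001]
wrist_force: [-0.2, -0.2, -2.1]
opening: 0.078
```

arm_command(rows="1 0 0 2 0;1 0 0 0 0;1 0 0 0 0")

```text
t: 25.32
tcp_pos: [0.4616, -0.1891, 0.1437]
tcp_rot: [3.014, 0.885, 0.001]
wrist_force: [-2.1, 1.7, 2.9]
opening: 0.079
```

arm_command(rows="1 0 10 -5.6 0;1 0 10.3 -5 0;1 0 10.9 -3.9 0;1 0 11 -3.1 0;1 0 11.4 -2.1 0;1 0 11.4 -1 0;1 0 11.5 -0.2 0;1 0 11.5 1.1 0;1 0 11.3 1.9 0;1 0 11.2 2.9 0;1 0 10.8 3.8 0;1 0 10.5 4.8 0")

```text
t: 26.82
tcp_pos: [0.5331, -0.3006, 0.1491]
tcp_rot: [-3.014, -0.884, 0.0]
wrist_force: [0.0, -0.7, -2.0]
opening: 0.082
```

```bash
python3 - <<'E'
from h import *
plan(525,-289.3,60,-57.3)
c=bot.get_calibration('scene');s,M=tool();b=np.array(s['tcp_pos'])+[0,0,.0083]
im=bot.snapshot('scene')[:,:,::-1].copy();cv2.imwrite('pics/s11.png',im)
Rm=R.from_rotvec(c['rotation']).as_matrix();K=np.array(c['intrinsics']);a=np.radians(-57.3);e=np.array([np.cos(a),np.sin(a),0]);k=np.array([0,0,1])
for ph in range(70,141,10):
    f=np.radians(ph);x=np.cos(f)*e-np.sin(f)*k; z=np.sin(f)*e+np.cos(f)*k
    r=[]
    for l in (.04,.132):
        q=K@(Rm.T@(b+l*x-.012*z-c['xyz']));r+=[(q[:2]/q[2]).round(1).tolist()]
    print(ph,r)
H,S,V=cv2.split(cv2.cvtColor(im,cv2.COLOR_BGR2HSV))
m=((H>103)&(H<124)&(S>110)&(V>40)).astype(np.uint8);m=blob(m,(310,165),60);print(m.sum(),cv2.boundingRect(m))
E
```

```text
t 26.82 tcp [ 533.1 -300.6  149.1] ydir -57.3 F [ 0.  -0.7 -2. ] open 0.08 j6 0.39 tilt -1.0
turn 0.0 shift [ -0.7 -13.9  89.1]
70 [[312.0, 132.6], [308.1, 145.4]]
80 [[312.3, 134.1], [308.7, 150.7]]
90 [[312.6, 135.2], [309.4, 155.4]]
100 [[312.9, 136.0], [310.2, 159.3]]
110 [[313.3, 136.4], [311.2, 162.2]]
120 [[313.7, 136.4], [312.3, 164.0]]
130 [[314.0, 136.0], [313.4, 164.7]]
140 [[314.4, 135.2], [314.6, 164.1]]
199 (297, 128, 26, 9)
```

The holder slid on the glass without turning (still ≈56°, now hanging free just above it): the pinch's friction exceeds the glass friction at this lean. I'll use the reader's front wall instead. With the hinge end stopped against it, I can tip the holder past upright and then go back onto the glass.

arm_command(rows="1 0 0 -10 0;1 0 -4 -25 0;1 0 -8 -25 0;1 0 -14 0 0;1 0 -19 0 0;1 0 -24 0 0;1 0 -28 0 0;1 0 -32 0 0;1 0 -34 0 0;1 0 -34 0 0;1 0 -27 0 0;1 0 -16 0 0")

```text
t: 28.38
tcp_pos: [0.4016, -0.0966, 0.2088]
tcp_rot: [-3.013, -0.886, 0.001]
wrist_force: [0.7, -0.7, -2.3]
opening: 0.076
```

arm_command(rows="1 0 0 10 0;1 0 0 20 0;1 0 0 25 0;1 0 0 20 0;1 0 0 8 0;1 0 0 4 0;1 0 0 0 0")

```text
t: 29.25
tcp_pos: [0.4034, -0.0984, 0.1228]
tcp_rot: [3.014, 0.884, 0.001]
wrist_force: [0.3, -0.0, -2.3]
opening: 0.079
```

```bash
cat >> h.py <<'E'
def rx():
    s,M=tool();a=np.radians(-57.3);p=np.array(s['tcp_pos'])*1000-[525,-289.3,0]
    print('reader coords of tcp',np.round([p[0]*np.cos(a)+p[1]*np.sin(a),-p[0]*np.sin(a)+p[1]*np.cos(a),p[2]],1),'F',np.round(s['wrist_force'],1),'t',round(s['t'],2))
E
python3 - <<'E'
from h import *
rx()
im=bot.snapshot('scene')[:,:,::-1].copy();cv2.imwrite('pics/s12.png',im)
c=bot.get_calibration('scene');s,M=tool();b=np.array(s['tcp_pos'])+[0,0,.0083]
Rm=R.from_rotvec(c['rotation']).as_matrix();K=np.array(c['intrinsics']);a=np.radians(-57.3);e=np.array([np.cos(a),np.sin(a),0]);k=np.array([0,0,1])
for ph in range(40,91,10):
    f=np.radians(ph);x=np.cos(f)*e-np.sin(f)*k; z=np.sin(f)*e+np.cos(f)*k
    print(ph,[(lambda q:(q[:2]/q[2]).round(1).tolist())(K@(Rm.T@(b+l*x-.012*z-c['xyz']))) for l in (.04,.132)])
H,S,V=cv2.split(cv2.cvtColor(im,cv2.COLOR_BGR2HSV))
m=((H>103)&(H<124)&(S>110)&(V>40)).astype(np.uint8);m=blob(m,(320,190),60);print(m.sum(),cv2.boundingRect(m))
E
```

```text
reader coords of tcp [-226.3    0.8  122.8] F [ 0.3 -0.  -2.3] t 29.25
40 [[319.3, 186.5], [314.2, 182.3]]
50 [[319.4, 188.8], [314.3, 189.5]]
60 [[319.6, 191.1], [314.5, 196.5]]
70 [[319.8, 193.1], [315.0, 203.3]]
80 [[320.1, 194.9], [315.7, 209.7]]
90 [[320.5, 196.4], [316.6, 215.5]]
157 (303, 187, 30, 8)
```

arm_command(rows="1 0 0 4 0;1 0 9 0 0;1 0 8 0 0;1 0 10 -5.6 0;1 0 10.3 -5 0;1 0 10.9 -3.9 0;1 0 11 -3.1 0;1 0 11.4 -2.1 0;1 0 11.4 -1 0;1 0 11.5 -0.2 0;1 0 11.5 1.1 0;1 0 0 0 0")

```text
t: 30.8
tcp_pos: [0.4602, -0.1874, 0.138]
tcp_rot: [3.014, 0.883, -0.0]
wrist_force: [-0.9, 1.3, 2.3]
opening: 0.075
```

```bash
cat >> h.py <<'E'
def phis(tag,near,lo,hi):
    im=bot.snapshot('scene')[:,:,::-1].copy();cv2.imwrite(f'pics/{tag}.png',im)
    c=bot.get_calibration('scene');s,M=tool();b=np.array(s['tcp_pos'])+[0,0,.0083]
    Rm=R.from_rotvec(c['rotation']).as_matrix();K=np.array(c['intrinsics']);a=np.radians(-57.3);e=np.array([np.cos(a),np.sin(a),0]);k=np.array([0,0,1])
    for ph in range(lo,hi+1,10):
        f=np.radians(ph);x=np.cos(f)*e-np.sin(f)*k; z=np.sin(f)*e+np.cos(f)*k
        print(ph,[(lambda q:(q[:2]/q[2]).round(1).tolist())(K@(Rm.T@(b+l*x-.012*z-c['xyz']))) for l in (.04,.132)])
    H,S,V=cv2.split(cv2.cvtColor(im,cv2.COLOR_BGR2HSV))
    m=((H>103)&(H<124)&(S>110)&(V>40)).astype(np.uint8);m=blob(m,near,60);print(m.sum(),cv2.boundingRect(m))
E
python3 - <<'E'
from h import *
rx();phis('s13',(315,180),50,120)
E
```

```text
reader coords of tcp [-120.8    0.5  138. ] F [-0.9  1.3  2.3] t 30.8
50 [[316.1, 160.4], [311.4, 162.8]]
60 [[316.2, 162.5], [311.6, 169.6]]
70 [[316.5, 164.4], [312.1, 175.9]]
80 [[316.8, 166.0], [312.7, 181.9]]
90 [[317.1, 167.4], [313.5, 187.1]]
100 [[317.5, 168.3], [314.4, 191.6]]
110 [[317.9, 168.9], [315.5, 195.1]]
120 [[318.3, 169.1], [316.7, 197.6]]
592 (302, 167, 27, 25)
```

Now ≈98°, past upright. Lifting clear and moving over the glass with a slow stop.

arm_command(rows="1 0 -1 -5 0;1 0 0 -20 0;1 0 0 -25 0;1 0 0 -8 0;1 0 20 0 0;1 0 22 0 0;1 0 18 0 0;1 0 14 0 0;1 0 10 0 0;1 0 6 0 0;1 0 3 0 0;1 0 0 0 0")

```text
t: 32.35
tcp_pos: [0.5095, -0.2637, 0.1964]
tcp_rot: [3.014, 0.885, 0.0]
wrist_force: [-0.7, -0.2, -2.6]
opening: 0.074
```

```bash
python3 - <<'E'
from h import *
rx();phis('s14',(312,150),60,120)
E
```

```text
reader coords of tcp [-29.9   0.7 196.4] F [-0.7 -0.2 -2.6] t 32.35
60 [[315.1, 128.8], [310.6, 137.8]]
70 [[315.4, 130.6], [311.1, 144.0]]
80 [[315.6, 132.1], [311.7, 149.6]]
90 [[316.0, 133.3], [312.4, 154.5]]
100 [[316.3, 134.1], [313.4, 158.5]]
110 [[316.7, 134.5], [314.4, 161.5]]
120 [[317.1, 134.5], [315.6, 163.4]]
544 (301, 133, 27, 24)
```

arm_command(rows="1 0 0 12 0;1 0 0 10 0;1 0 0 6 0;1 0 0 2 0;1 0 0 2 0;1 0 0 2 0;1 0 0 0 0;1 0 0 0 0")

```text
t: 33.4
tcp_pos: [0.5114, -0.2668, 0.1686]
tcp_rot: [3.004, 0.88, 0.009]
wrist_force: [-1.7, -2.2, 14.9]
opening: 0.075
```

```bash
python3 - <<'E'
from h import *
rx();phis('s15',(312,165),80,120)
E
```

```text
reader coords of tcp [-26.2   0.7 168.6] F [-1.7 -2.2 14.9] t 33.4
80 [[314.4, 137.9], [310.6, 154.8]]
90 [[314.7, 139.1], [311.3, 159.7]]
100 [[315.1, 139.9], [312.2, 163.7]]
110 [[315.5, 140.4], [313.3, 166.8]]
120 [[315.8, 140.4], [314.4, 168.7]]
541 (300, 139, 26, 24)
```

arm_command(rows="1 0 6 0 0;1 0 6 0 0;1 0 10 0 0;1 0 10 2 0;1 0 10 4 0;1 0 0 0 0")

```text
t: 34.2
tcp_pos: [0.5336, -0.3015, 0.1577]
tcp_rot: [3.01, 0.882, 0.004]
wrist_force: [0.0, -2.6, 6.2]
opening: 0.078
```

```bash
python3 - <<'E'
from h import *
rx();phis('s16',(312,165),90,130)
E
```

```text
reader coords of tcp [ 14.9   0.7 157.7] F [ 0.  -2.6  6.2] t 34.2
90 [[312.9, 133.0], [309.7, 153.5]]
100 [[313.2, 133.8], [310.5, 157.3]]
110 [[313.6, 134.2], [311.5, 160.2]]
120 [[314.0, 134.2], [312.6, 162.0]]
130 [[314.3, 133.8], [313.7, 162.6]]
624 (300, 134, 25, 28)
```

arm_command(rows="1 0 10 5.6 0;1 0 9.5 6.6 0;1 0 8.9 7.3 0;1 0 8.2 8.1 0;1 0 7.5 8.7 0;1 0 6.7 9.4 0;1 0 0 0 0")

```text
t: 35.12
tcp_pos: [0.559, -0.3416, 0.1084]
tcp_rot: [-3.012, -0.883, 0.003]
wrist_force: [1.0, -2.2, 1.3]
opening: 0.079
```

```bash
python3 - <<'E'
from h import *
rx();phis('s17',(312,165),120,170)
E
```

```text
reader coords of tcp [ 62.4   0.4 108.4] F [ 1.  -2.2  1.3] t 35.12
120 [[310.6, 135.7], [309.4, 162.2]]
130 [[311.0, 135.3], [310.5, 162.8]]
140 [[311.3, 134.6], [311.6, 162.2]]
150 [[311.6, 133.5], [312.7, 160.4]]
160 [[311.9, 132.0], [313.7, 157.4]]
170 [[312.2, 130.3], [314.7, 153.1]]
628 (300, 135, 24, 27)
```

arm_command(rows="1 0 5.6 10 0;1 0 5.2 10 0;1 0 4.2 11 0;1 0 2.9 11 0;1 0 2.1 11 0;1 0 1.1 11 0;1 0 0.3 2 0;1 0 0 0 0")

```text
t: 36.17
tcp_pos: [0.5705, -0.3591, 0.0439]
tcp_rot: [-3.012, -0.884, 0.002]
wrist_force: [0.1, 0.7, -0.0]
opening: 0.077
```

arm_command(rows="1 0 0.2 2 0;1 0 0 2 0;1 0 0 0 0")

```text
t: 36.55
tcp_pos: [0.5713, -0.3601, 0.0406]
tcp_rot: [3.014, 0.885, 0.0]
wrist_force: [-0.8, 1.1, -0.2]
opening: 0.078
```

```bash
python3 - <<'E'
from h import *
rx()
for n in('top','scene'): cv2.imwrite(f'pics/{n}18.png',bot.snapshot(n)[:,:,::-1])
im=cv2.imread('pics/top18.png');c=bot.get_calibration('top')
H,S,V=cv2.split(cv2.cvtColor(im,cv2.COLOR_BGR2HSV))
m=((H>100)&(H<125)&(S>120)&(V>40)).astype(np.uint8);m=blob(m,(354,211),100);print(m.sum(),rect(m,c,.054))
E
```

```text
reader coords of tcp [84.6  0.7 40.6] F [-0.8  1.1 -0.2] t 36.55
825 (array([ 525.3, -288.2]), array([93.1, 78.3]), -57.9)
```

arm_command(rows="1 0 0 1.5 0;1 0 0 1.5 0;1 0 0 0 0")

```text
t: 37.02
tcp_pos: [0.5715, -0.3604, 0.0377]
tcp_rot: [3.014, 0.884, 0.001]
wrist_force: [-0.2, -0.5, 0.5]
opening: 0.077
```

arm_command(rows="1 0 0 1.5 0;1 0 0 0 0")

```text
t: 37.28
tcp_pos: [0.5715, -0.3605, 0.0363]
tcp_rot: [3.014, 0.884, 0.001]
wrist_force: [0.6, -0.7, 0.4]
opening: 0.078
```

```bash
python3 - <<'E'
from h import *
rx()
im=bot.snapshot('top')[:,:,::-1].copy();c=bot.get_calibration('top');cv2.imwrite('pics/top19.png',im)
H,S,V=cv2.split(cv2.cvtColor(im,cv2.COLOR_BGR2HSV))
m=((H>100)&(H<125)&(S>120)&(V>40)).astype(np.uint8);m=blob(m,(354,211),100);print(m.sum(),rect(m,c,.054))
E
```

```text
reader coords of tcp [85.1  0.7 36.3] F [ 0.6 -0.7  0.4] t 37.27
811 (array([ 526.5, -288.2]), array([92.2, 77.4]), -57.6)
```

arm_command(rows="1 0 0 1 0;1 0 0 1 0;1 0 0 0 0")

```text
t: 37.7
tcp_pos: [0.5712, -0.3601, 0.0339]
tcp_rot: [-3.014, -0.884, 0.0]
wrist_force: [1.4, -0.6, -0.9]
opening: 0.081
```

arm_command(rows="1 0 0 1 0;1 0 0 0 0")

```text
t: 37.95
tcp_pos: [0.5712, -0.3601, 0.0331]
tcp_rot: [-3.015, -0.884, 0.0]
wrist_force: [-0.1, -1.2, 0.0]
opening: 0.076
```

arm_command(rows="1 0 0 1 0;1 0 0 0 0")

```text
t: 38.2
tcp_pos: [0.5713, -0.3601, 0.0327]
tcp_rot: [3.014, 0.884, 0.0]
wrist_force: [-0.9, -0.2, 3.2]
opening: 0.081
```

```bash
python3 - <<'E'
from h import *
rx()
a=bot.snapshot('wrist')[:,:,::-1];b=bot.snapshot('scene')[:,:,::-1]
o=np.zeros((600,800,3),np.uint8);o[:300,:400]=cv2.resize(a,(400,300));o[:300,400:]=cv2.resize(bot.snapshot('top')[150:260,280:427,::-1],(400,300))
o[300:]=cv2.resize(b[90:195,180:460],(800,300));cv2.imwrite('pics/f20.png',o)
E
```

```text
reader coords of tcp [84.6  0.7 32.7] F [-0.9 -0.2  3.2] t 38.2
```

View pics/f20.png

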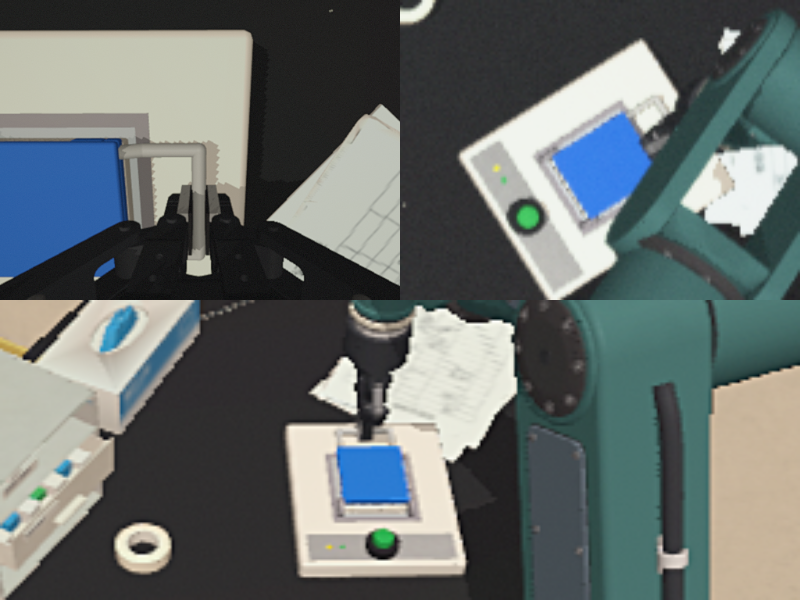

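The holder lies flat on the glass with its blue underside up, bar away from the button and Fz positive. I'll nudge 1 mm sideways, release, rise, then shut the fingers over the button.

arm_command(rows="1 -1 0.5 -0.5 0;1 0 0 0 0;0.7 0 0 0 0;0.4 0 0 0 0;0.3 0 0 0 0;0.3 0 0 0 0;0.3 0 0 -6 0;0.3 0 0 -20 0;0.3 0 0 -30 0;0.3 0 0 -30 0;0.3 0 0 0 0")

```text
t: 39.72
tcp_pos: [0.5729, -0.3627, 0.1246]
tcp_rot: [3.007, 0.882, 0.009]
wrist_force: [0.2, -1.3, -0.3]
opening: 0.349
```

arm_command(rows="1 0 -30 0 0;1 0 -40 0 0;1 0 -40 0 0;1 0 -40 0 0;1 0 -30 0 0;1 0 0 0 0;1 0 0 0 0")

```text
t: 40.6
tcp_pos: [0.4737, -0.2101, 0.1185]
tcp_rot: [3.014, 0.884, 0.0]
wrist_force: [0.9, -0.1, 0.4]
opening: 0.002
```

```bash
python3 - <<'E'
from h import *
rx()
c=bot.get_calibration('wrist');im=bot.snapshot('wrist')[:,:,::-1].copy();cv2.imwrite('pics/w21.png',im)
t=bot.snapshot('scene')[:,:,::-1].copy();cv2.imwrite('pics/s21.png',t)
for n,i,nb,ng in(('wrist',im,(256,100),(256,200)),('scene',t,(311,155),(313,175))):
    c=bot.get_calibration(n);H,S,V=cv2.split(cv2.cvtColor(i,cv2.COLOR_BGR2HSV))
    m=blob((H>100)&(H<125)&(S>120)&(V>40),nb,100);print(n,'base',m.sum(),rect(m,c,.054),cv2.boundingRect(m))
    m=blob((H>45)&(H<85)&(S>120)&(V>50),ng,10);print('green',m.sum(),rect(m,c,.038),cv2.boundingRect(m))
plan(471,-205.1,80,-57.3)
E
```

```text
reader coords of tcp [-94.3  -0.4 118.5] F [ 0.9 -0.1  0.4] t 40.6
wrist base 15876 (array([ 526.4, -287.1]), array([91.1, 77.7]), -57.5) (323, 147, 154, 115)
green 1037 (array([ 467.4, -206.5]), array([26.5, 24.6]), 32.7) (226, 190, 36, 37)
scene base 337 (array([ 526.1, -285.3]), array([92. , 76.1]), -57.7) (298, 141, 25, 20)
green 43 (array([ 473.2, -211.8]), array([25. , 24.7]), 64.6) (310, 170, 8, 7)
t 40.7 tcp [ 473.9 -210.5  118.5] ydir -57.3 F [-0.1  0.9 -0.4] open -0.0 j6 0.47 tilt -1.0
turn -0.001 shift [ 0.5 -6.1 38.5]
```

```bash
python3 - <<'E'
from h import *
im=cv2.imread('pics/w21.png');c=bot.get_calibration('wrist');g=cv2.cvtColor(im,cv2.COLOR_BGR2GRAY)
Rm=R.from_rotvec(c['rotation']).as_matrix();K=np.array(c['intrinsics'])
a=np.radians(-57.3);d=np.array([np.cos(a),np.sin(a)]);n=np.array([-d[1],d[0]])
def val(u,v,z):
    q=K@(Rm.T@(np.array([*(np.array([525,-289.3])+u*d+v*n),z])/1000-c['xyz']));q=(q[:2]/q[2]).round().astype(int)
    return im[q[1],q[0]].tolist() if 0<=q[0]<512 and 0<=q[1]<384 else None
for u in (-20,20):
    print(u,[(v,val(u,v,30)) for v in range(36,62,2)])
print([(v,val(0,v,30)) for v in range(80,104,2)])
print('x',[(u,val(u,70,30)) for u in range(-135,-110,2)])
# base +y edge and -y edge at z=54
H,S,V=cv2.split(cv2.cvtColor(im,cv2.COLOR_BGR2HSV));print('cam',c['xyz'])
E
```

```text
-20 [(36, [182, 109, 53]), (38, [122, 86, 65]), (40, [183, 188, 188]), (42, [182, 187, 186]), (44, [144, 148, 155]), (46, [145, 149, 157]), (48, [144, 148, 156]), (50, [145, 148, 156]), (52, [182, 199, 198]), (54, [199, 217, 216]), (56, [200, 218, 217]), (58, [200, 218, 217]), (60, [200, 218, 217])]
20 [(36, [178, 102, 45]), (38, [179, 189, 190]), (40, [178, 185, 184]), (42, [179, 185, 184]), (44, [143, 147, 155]), (46, [144, 147, 155]), (48, [144, 148, 155]), (50, [142, 145, 153]), (52, [187, 203, 203]), (54, [199, 216, 215]), (56, [200, 218, 216]), (58, [199, 217, 216]), (60, [198, 217, 215])]
[(80, [199, 217, 216]), (82, [199, 217, 216]), (84, [199, 217, 216]), (86, [199, 218, 216]), (88, [200, 218, 216]), (90, [195, 214, 215]), (92, [185, 203, 212]), (94, [71, 80, 84]), (96, [40, 42, 40]), (98, [33, 35, 31]), (100, [38, 40, 38]), (102, [42, 41, 42])]
x [(-135, [38, 40, 41]), (-133, [37, 40, 41]), (-131, [40, 42, 44]), (-129, [36, 40, 40]), (-127, [38, 41, 37]), (-125, [60, 67, 71]), (-123, [190, 208, 217]), (-121, [198, 216, 217]), (-119, [187, 205, 203]), (-117, [148, 157, 161]), (-115, [150, 159, 163]), (-113, [150, 160, 164]), (-111, [151, 159, 163])]
cam [ 0.53200624 -0.17342174  0.26072366]
```

Holder vs. window: about 2–3 mm off along reader y by the wrist view (glass edge 43 vs base offset +2.4), angle within 0.3°. A gentle side nudge with the shut fingers will fix that.

arm_command(rows="1 25 32 0 0;1 25 32 0 0;1 25 30 0 0;1 0 0 30 0;1 0 0 30 0;1 0 0 14 0;1 -10 0 0 0;1 -8 0 0 0;1 -3 0 0 0;1 -2 0 0 0;1 0 0 0 0")

```text
t: 42.08
tcp_pos: [0.5682, -0.2609, 0.0453]
tcp_rot: [3.014, 0.884, 0.001]
wrist_force: [0.1, 0.2, -0.9]
opening: 0.001
```

```bash
cat >> h.py <<'E'
def base(near):
    rx();c=bot.get_calibration('wrist');im=bot.snapshot('wrist')[:,:,::-1].copy();cv2.imwrite('pics/wb.png',im)
    cs=[('wrist',im,near),('top',bot.snapshot('top')[:,:,::-1].copy(),(354,211)),('scene',bot.snapshot('scene')[:,:,::-1].copy(),(311,155))]
    a=np.radians(-57.3)
    for n,i,q in cs:
        cc=c if n=='wrist' else bot.get_calibration(n);H,S,V=cv2.split(cv2.cvtColor(i,cv2.COLOR_BGR2HSV))
        m=blob((H>100)&(H<125)&(S>120)&(V>40),q,100);r=rect(m,cc,.054);p=r[0]-[525,-289.3]
        print(n,m.sum(),r,'reader xy',np.round([p[0]*np.cos(a)+p[1]*np.sin(a),-p[0]*np.sin(a)+p[1]*np.cos(a)],1))
E
python3 - <<'E'
from h import *
base((256,340))
E
```

```text
reader coords of tcp [-0.6 51.7 45.3] F [ 0.1  0.2 -0.9] t 42.08
wrist 354 (array([ 534.6, -282.8]), array([14.6,  6.7]), 32.6) reader xy [-0.3 11.6]
top 454 (array([ 516.2, -294.2]), array([92. , 52.3]), -57.0) reader xy [ -0.6 -10.1]
scene 420 (array([ 525.4, -285.8]), array([92. , 76.8]), -57.8) reader xy [-2.7  2.2]
```

arm_command(rows="1 -1 0 0 0;1 -1 0 0 0;1 -0.7 0 0 0;1 0 0 0 0;1 8 0 0 0;1 15 0 0 0;1 0 0 -40 0;1 0 0 -40 0;1 0 -33 0 0;1 -25 -33 0 0;1 -26 -33 0 0;1 -20 0 0 0")

```text
t: 43.72
tcp_pos: [0.4708, -0.2031, 0.1246]
tcp_rot: [-3.013, -0.888, 0.0]
wrist_force: [0.0, -0.4, 0.0]
opening: 0.006
```

```bash
python3 - <<'E'
from h import *
base((400,200))
plan(471,-205.1,80,-57.3)
E
```

```text
reader coords of tcp [-101.8    1.   124.6] F [ 0.  -0.4  0. ] t 43.73
wrist 14864 (array([ 524.2, -287.8]), array([91.6, 77.6]), -57.3) reader xy [-1.7  0.1]
top 170 (array([ 550. , -317.5]), array([71.7, 30.5]), 50.0) reader xy [37.2  5.8]
scene 338 (array([ 523.6, -286.9]), array([91.9, 78.2]), -57.8) reader xy [-2.8  0.1]
t 43.88 tcp [ 472.4 -205.4  125.1] ydir -57.4 F [0.3 0.5 0.2] open 0.0 j6 0.48 tilt -1.0
turn -0.001 shift [-1.1 -1.1 45.1]
```

Centred within ~2 mm and square (−57.3°). Now the button.

arm_command(rows="1 -1 -1 30 0;1 0 0 30 0;1 0 0 10 0;1 0 0 4 0;1 0 0 3 0;1 0 0 0 0")

```text
t: 44.62
tcp_pos: [0.4714, -0.2048, 0.0489]
tcp_rot: [3.013, 0.884, 0.003]
wrist_force: [-0.3, 1.3, 2.3]
opening: -0.0
```

arm_command(rows="1 0 0 2 0;1 0 0 2 0;1 0 0 0 0")

```text
t: 45.0
tcp_pos: [0.4715, -0.2049, 0.0459]
tcp_rot: [3.012, 0.884, 0.004]
wrist_force: [-1.6, 1.7, 10.2]
opening: 0.001
```

arm_command(rows="1 0 0 2 0;1 0 0 0 0;1 0 0 0 0")

```text
t: 45.38
tcp_pos: [0.4716, -0.2049, 0.0458]
tcp_rot: [3.012, 0.884, 0.004]
wrist_force: [-6.2, 4.1, 18.2]
opening: 0.001
```

The button is at its hard stop (18 N, no further travel). Retreating and checking.

arm_command(rows="1 0 0 -6 0;1 0 0 -20 0;1 0 0 -40 0;1 0 0 -40 0;1 0 0 0 0;1 0 0 0 0")

```text
t: 46.12
tcp_pos: [0.4701, -0.2043, 0.1468]
tcp_rot: [-3.014, -0.884, 0.001]
wrist_force: [0.6, 0.7, -2.6]
opening: 0.001
```

```bash
python3 - <<'E'
from h import *
base((400,200))
im=bot.snapshot('top')[:,:,::-1];c=bot.get_calibration('top');V=im.max(2)
for n,p,z in(('timer',(159,189),.019),('tape',(282,148),.018)): print(n,rect(blob(V>120,p),c,z))
d=cv2.absdiff(cv2.imread('pics/top0.png'),im.copy()).max(2)[130:155,178:200];print('dropper diff',d.mean())
bot.hand_in()
E
```

```text
reader coords of tcp [-101.2   -0.3  146.8] F [ 0.6  0.7 -2.6] t 46.12
wrist 12559 (array([ 524.1, -288.3]), array([91.1, 77.2]), -57.3) reader xy [-1.3 -0.2]
top 114 (array([ 556.7, -316.8]), array([64.3, 25.4]), 55.7) reader xy [40.3 11.8]
scene 376 (array([ 523.6, -286.9]), array([91.9, 78.2]), -57.8) reader xy [-2.8  0.1]
timer (array([583. , 289.3]), array([65.8, 61.2]), -72.8)
tape (array([712.1, -75.8]), array([63.9, 60.1]), 0.8)
dropper diff 4.94
the job is handed in; nothing more can be done
```

The job is done and handed in at about 46 s, inside the 72 s limit.

- **Plate and lid:** The plate lies in the pocket, windows up, within about 1.5 mm of the pocket centre. I closed the lid and pressed it shut at the free edge with about 17 N.
- **Turning over:** On the first try the holder slid along the glass instead of turning, because the pinch's friction was stronger than the glass's. I tipped it past upright against the reader's front wall, then laid it lid side down on the glass without letting it drop. I let go and nudged it sideways with the shut fingers to centre it.
- **Button:** I pressed it after the holder was down, to its hard stop (18 N, no further travel). I then withdrew clear of everything.

**Last checks:**
- The wrist view puts the holder about 1.3 mm off centre along the reader and 0.2 mm across, square within 0.3°.
- The scene view says 2.8 mm off along the reader, so the two cameras differ by about 1.5 mm.
- The final top-view check of the holder failed because the arm hid it.
- The timer and tape are where they started. At the dropper the before and after pictures differ very little.
- I did not check the lid or the plate again after the turn-over, only that the holder lay flat.

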